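Clear and open the double-latched test kiln

ROBOT

A 6-joint arm with a two-finger parallel gripper is mounted at the origin on the work surface. World frame = base frame: x ahead of the robot, y to its left, z up, the work surface at z = 0. Lengths are in mm, angles in rad, forces in N, time in s.
With the tool pointing down it reaches from about 275 to 850 mm from the base axis. Payload 19 kg.
Tool frame: the origin (TCP) lies at the very end of the fingers, on their centre line; the grasp point (between the pads) lies 19 mm behind it (arm.tcp_to_grasp is the z of the grasp point in the tool frame, in mm); z points along the fingers, y is the line along which they close (so a half turn about z gives the same grasp; the last joint's range is limited). The gripper opens to 85 mm and grips with 20 to 120 N. Pads are 22 mm wide; open, the fingers measure 114 mm over their backs; the gripper's body (76 mm by 85 mm) begins 54 mm behind the grasp point. The pads swing forward as they close: fully open they stand 13 mm farther back than shut.
Start: joints at [-1.262, 0.15, 1.437, -0, 1.554, -0.134], TCP at [246.342, -519.525, 231.267] pointing down, gripper open.
Joint ranges: [-2.8, 2.8], [-0.68, 2.1], [0.12, 2.68], [-1.39, 4.53], [0.16, 2.79], [-2.81, 2.81]. Speed limits (rad/s): [1.89, 1.89, 2.22, 3.01, 3.01, 3.01].

INTERFACE

Orientations are given as a 3x3 rotation matrix whose columns are the frame's x, y, z axes.
In Python, from rig import arm, camera, camera_info, order gives the robot as it stands. The module is installed in compiled form; this text tells all that it offers.
- The arm moves only by the shell command python3 -m crank 'ROWS' [OPENING]. ROWS is JSON, a list of rows, each a list of 6 numbers: the shift along the world's x, y, z each as a share of 0.2 m, from -1 to 1, then the turn, a rotation vector about the world's x, y, z each as a share of 90 degrees, from -1 to 1. A call has exactly 8 rows; each row is the pose to reach, as a shift and turn from the pose commanded when the call began; what a row does not reach only later rows make up. A row lasts 1/8 s, in which the tool goes at most 62.5 mm and 10.7 degrees, less where a joint would pass 70% of its speed; a pose out of reach is approached as far as the arm can. A call with a number of a shift or a turn outside -1 to 1 is refused whole. A call with a gripper value outside its range is refused whole. OPENING is the opening, from -1 (shut) to 1 (fully open), set as the call begins (- or left out, the last holds). The fingers move at their own pace and stop on an object; the grip force is fixed at half the most. Time passes only in rows, so rows that repeat a pose let the fingers close, or fill a call up. It gives the time, the measured TCP pose, the force, the opening and the grip force at its end, in the units of the state.
- arm.get_state(): the state, without advancing time (a new reading comes with each control period).
- camera(name): name is "scene" or "side" or "wrist"; returns the picture (400x640x3 uint8, red, green, blue); there is no depth.
- camera_info(name): a dict with "mtx" (3x3 intrinsics, pixels), "k1" (the pictures are not rectified: a ray, as slopes to the right and down, at radius r is drawn at 1 + k1 r^2 times it, then the intrinsics apply), "camera_from_world" (4x4, takes a point from world to camera coordinates). Camera axes: x right, y up, looking along -z (the intrinsics and any distortion apply to the point x, -y, -z); pixel columns grow to the right and rows downward; lengths in mm; the calibration is good to about 2 mm. A picture is of the moment at which its call begins: read the wrist's pose just before it. camera_info takes no time and is no camera call; for the wrist camera it gives the pose at the moment of the call.
- order.sign_off(): hands the job in; it is judged then, once.
The state is a dict: "t": time; "joint_pos": joint angles; "joint_vel": joint speeds; "joint_torque": joint torques, N m; "position": TCP position; "tcp_rot": TCP orientation; "ft_force": force on the tool from outside, world axes, zero at the start; "wrist_torque": the same for the moment, N m; "opening": finger opening in mm; "grip_force": force on a finger pad.
Only numpy, scipy, OpenCV 4.12 (cv2) and the standard library are available. Lean on these libraries where they do the work, as an engineer would, in place of code of your own. Each camera call takes 0.05 s, during which the arm holds its last target. There are 200 camera calls.

TASK

The small test kiln has cooled and wants opening. First lift the teal cup off its lid and stand it gently, upright, in the middle of the blue banding wheel; then swing the clamp bar right off the lid, lift the lid a little until the safety catch stops it, push the red catch tab fully aside, and raise the lid until it stands upright. Leave the clamp and the lid open, let go of everything and do not disturb any of the other pots and things.

Things in the scene. Friction and masses are not known exactly. Their poses are not given: they have to be found in the camera images.
- kiln: Desktop test kiln, cream and steel, fixed, with a hinged lid. Origin: centre of its underside; x runs from its front (-x) to its back (+x), z up. Body 220 (x) by 240 (y) by 140 mm high; lid 25 mm thick over the whole top (top face at z = 165 mm when shut), hinged along the back edge. It stands left or right of the table's middle, its front looking roughly towards the world's -y.
- guard_rim (a point): On the kiln's front face, the middle of the mouth of a dark sheet-steel guard pocket that hides the catch tab while the lid is shut and keeps it from sliding. It spans kiln x from -183 to -110 mm, y from -16 to 16 mm; rim 140 mm above the table. The point lies at kiln x = -150, y = 0, z = 140 mm. Axes as the kiln's.
- strike_top (a point): Centre of the top of the dark strike plate beside the guard, which the catch hooks under: 34 (x) by 24 (y) mm, 9 mm thick, at kiln x = -127, y = 28, z = 147 mm. Axes as the kiln's.
- latch_bar (a joint): Primary latch: steel clamp bar over the lid near its front right, 15 mm wide, turning level about a post at kiln x = -50, y = -135 mm. rad; 0: it points along the kiln's +y; grows anticlockwise from above, the free end swinging to the front (kiln -x). Starts at 0 to 0.25, is off the lid from 1.45 on, stop at 1.9. Friction (1.5 N at the knob): stays where left. Over the lid, it keeps the lid shut.
- latch_knob (a point): On the axis of the red round knob that stands up from the free end of the clamp bar: 14 mm diameter, 32 mm tall, from 18 mm below to 14 mm above this point (bottom 175 mm, top 207 mm above the table; its foot is 9 mm above the lid). 72 mm from the bar's turning axis.
- latch_pivot (a point): A point on the clamp bar's vertical turning axis, at the underside of the bar.
- lid (a joint): Lid angle, rad: 0 shut, grows as the front edge rises, upright at 1.57, stop at 1.8. Stiff hinge: the lid stays at any angle where it is left; about 10 N at the handle lifts it. With the clamp bar off, it rises to about 0.25 rad (front edge up 55 mm), where the catch stops it; with the catch pushed aside it opens fully. Open, its front edge is up to 360 mm and the catch up to 415 mm above the table.
- lid_handle (a point): Middle of the lid's black handle bar: round, 12 mm diameter, along the kiln's y, 70 mm free between its two posts, its axis 40 mm above the lid's top face and 25 mm behind the front edge (in the lid's frame 195 mm ahead of the hinge axis, 65 mm above it, at kiln y = 70 mm). Axes turn with the lid.
- lid_hinge (a point): Hinge axis of the lid, at its middle, along the kiln's y, at kiln x = 110, z = 140 mm. Axes turn with the lid (equal to the kiln's when shut).
- catch (a joint): Hidden secondary catch, hanging from the lid's front, sliding along the kiln's -y relative to the lid, m: 0 catching (starts at 0 to 0.003), 0.03 fully aside; from 0.022 on it no longer holds the lid. About 3 N slides it; it stays where it is pushed. It can slide only with the lid lifted to 0.2 rad or so, when the tab has come up out of the guard.
- catch_tab (a point): Centre of the red catch tab, 40 (x) by 12 (y) by 35 mm high, ahead of the lid's front edge. Axes turn with the lid. Lid shut: in the guard at kiln x = -142, y = 0, z = 112.5 mm; with the lid at 0.25 rad at about x = -141, z = 175 mm, its lower edge 14 mm or more above the guard's rim. Push it on its +y side towards the kiln's -y, 30 mm.
- cup: The cup to move: teal, round, straight-sided, 42 mm diameter, 55 mm tall, open at the top, walls 4 mm, 0.09 kg. Origin: centre of its underside. It stands on the kiln's shut lid (165 mm above the table), its centre at kiln x from 5 to 60 mm, y from -65 to 60 mm.
- wheel: Blue banding wheel, fixed, 240 mm diameter; its flat top is 70 mm above its origin, which is the centre of its underside, on the table.
- prop: Bystander: white cylindrical kiln prop, 28 mm diameter, 40 mm tall, standing on the banding wheel 80 to 100 mm from its centre. Origin: centre of its underside.
- pinch_pot: Bystander: small terracotta pot, 46 mm across, 36 mm tall, standing on the banding wheel 82 to 92 mm from its centre. Origin: centre of its underside.
- bowl: Bystander: mustard bowl, 84 mm across, 50 mm tall. Origin: centre of its underside.
- vase: Bystander: brown terracotta vase with a round stopper, 100 mm across, 205 mm tall, at the back of the table. Origin: centre of its underside.
- cloche: Bystander: brown domed cover, 104 mm across, 105 mm tall, at the back of the table. Origin: centre of its underside.
- glaze_jar: Bystander: pale glaze jar with a blue cap, 76 mm across, 100 mm tall, at the back of the table. Origin: centre of its underside.
- paddle: Bystander: wooden paddle lying on the table on the right; origin near its middle.
Not all that is in view belongs to the job. What is shaped like the cup but green or yellow is not meant.

How it is judged:
By the outcome, as a careful person would: the job done as asked, in the order asked, and still so for the second after the job is handed in, with the robot touching nothing.
It also fails if it takes over 72 s, if anything falls off the work surface, if the arm or the gripper's body presses on something with over 40 N, if the wrist force passes 120 N, or if a joint passes its speed limit or range.

## Working session

There is one attempt and no reset: what is moved stays moved. The work goes in short steps, Python scripts to look and compute and a shell command to move; the robot and the scene stay as the last step left them, time stands still between calls to the robot, and variables do not carry over. Pictures are saved under pics/ and viewed, at most 13 in all, crops included, and the job is handed in when it is done.

```bash
mkdir -p pics; cat > h.py <<'E'
import numpy as np,cv2
from rig import arm,camera,camera_info,order
def snap(n,f):
    i=camera_info(n); im=camera(n); cv2.imwrite('pics/'+f+'.png',im[:,:,::-1]); np.savez('pics/'+f+'.npz',m=i['mtx'],k=i['k1'],T=i['camera_from_world']); return im
def load(f):
    d=np.load('pics/'+f+'.npz'); return d['m'],float(d['k']),d['T']
def ray(f,u,v):
    m,k,T=load(f); p=cv2.undistortPoints(np.array([[[u,v]]],float),m,np.array([k,0,0,0]))[0,0]
    R=T[:3,:3]; d=R.T@np.array([p[0],-p[1],-1]); return -R.T@T[:3,3],d/np.linalg.norm(d)
def atz(f,u,v,z):
    o,d=ray(f,u,v); return o+d*(z-o[2])/d[2]
def tri(*a):
    A=0;b=0
    for f,u,v in a:
        o,d=ray(f,u,v);P=np.eye(3)-np.outer(d,d);A=A+P;b=b+P@o
    x=np.linalg.solve(A,b); e=[np.linalg.norm((np.eye(3)-np.outer(r[1],r[1]))@(x-r[0])) for r in [ray(*q) for q in a]]
    return x.round(1),np.round(e,1)
def proj(f,X):
    m,k,T=load(f); p=T[:3,:3]@np.array(X,float)+T[:3,3]; s=np.array([p[0],-p[1]])/-p[2]; s=s*(1+k*(s@s)); return (m[:2,:2]@s+m[:2,2]).round(1)
E
python3 - <<'E'
from h import *
for n in('scene','side'):
    im=snap(n,n+'0')
    cv2.imwrite('pics/'+n+'0b.png',cv2.resize(im[:,:,::-1],(800,500),interpolation=cv2.INTER_CUBIC))
s=arm.get_state();print(s['t'],s['position'],s['tcp_rot'],s['opening'])
E
```

```text
0.1 [ 246.2837139  -519.35300606  230.7484517 ] [[ 9.03560422e-01  4.28460558e-01 -3.37491311e-04]
 [ 4.28460671e-01 -9.03559860e-01  1.01602221e-03]
 [ 1.30381841e-04 -1.06263921e-03 -9.99999427e-01]] 85.24116972226876
```

View pics/scene0b.png

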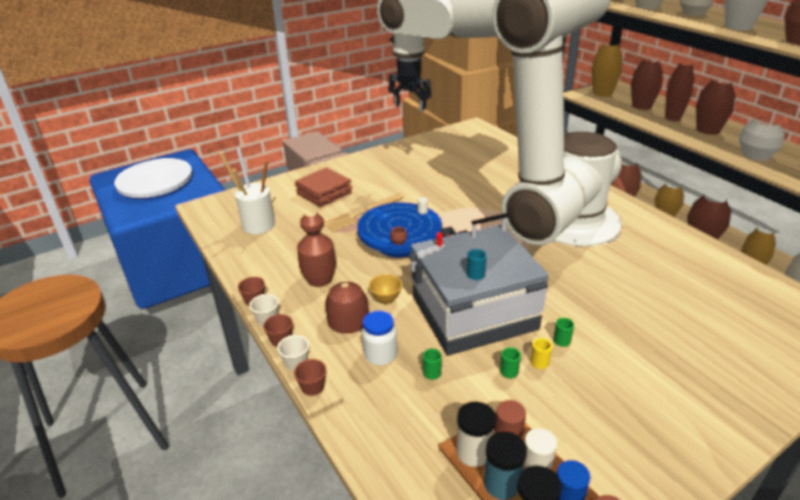

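View pics/side0b.png

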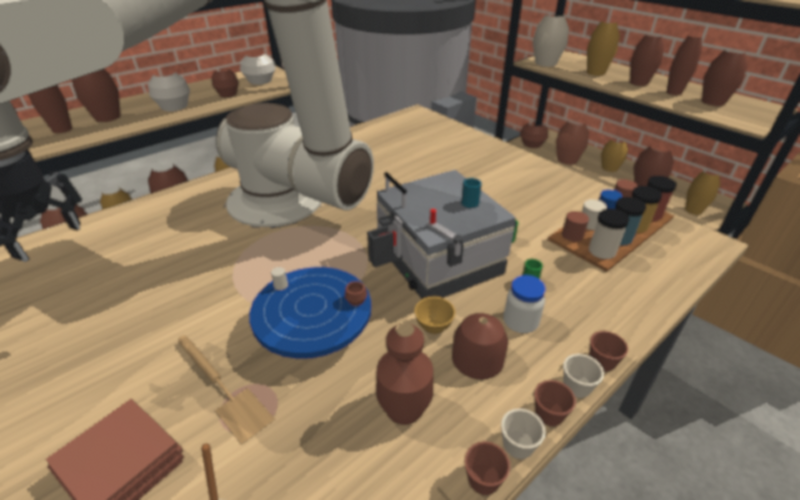

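Both views show the kiln at left (scene ~(480,290), side ~(445,235) in 1.25x pixels) with the teal cup, the red knob and the black handle; the wheel stands right of it. I'll enlarge for pixel readings.

```bash
python3 - <<'E'
import cv2,numpy as np
a=cv2.imread('pics/scene0.png')[140:290,270:470];b=cv2.imread('pics/side0.png')[125:285,190:430]
cv2.imwrite('pics/ca.png',cv2.resize(a,None,fx=4,fy=4,interpolation=cv2.INTER_CUBIC))
cv2.imwrite('pics/cb.png',cv2.resize(b,None,fx=3.3333,fy=3.3333,interpolation=cv2.INTER_CUBIC))
E
```

```text
(no output)
```

View pics/ca.png

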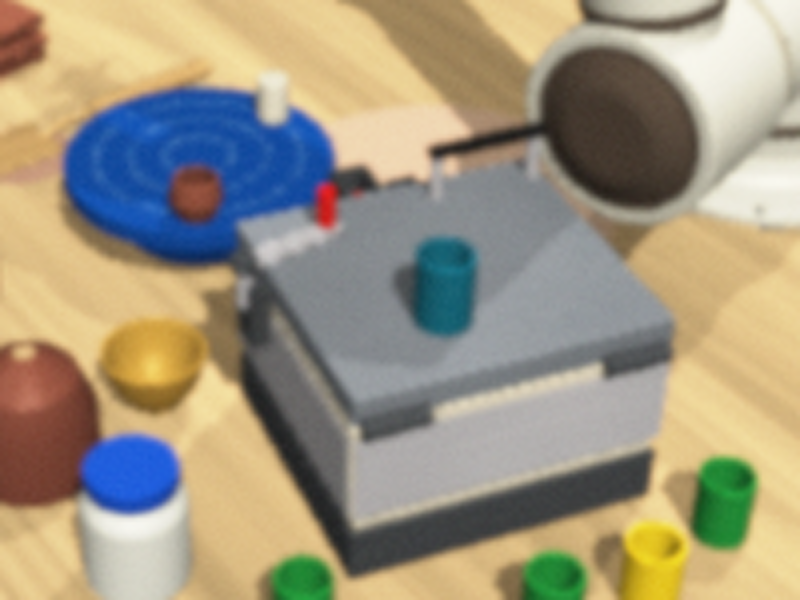

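View pics/cb.png

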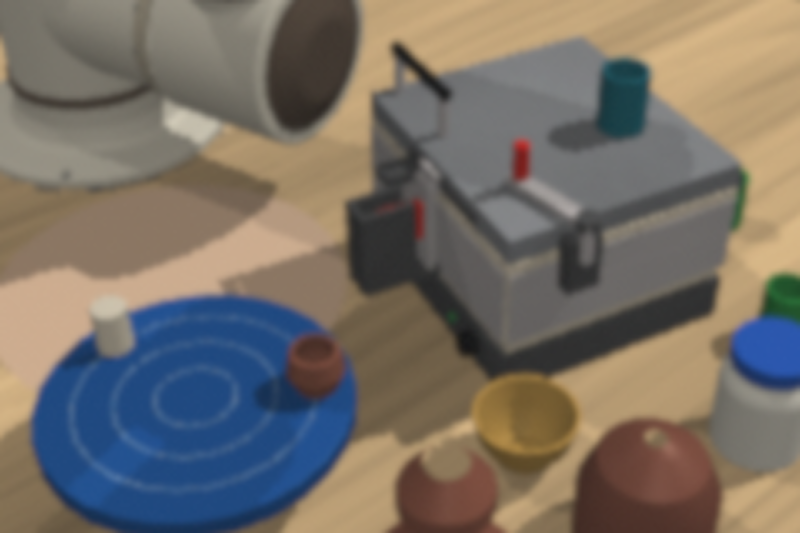

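```bash
cat > m.py <<'E'
from h import *
from scipy.optimize import least_squares
A=lambda u,v:('scene0',270+(u+.5)/4-.5,140+(v+.5)/4-.5)
B=lambda u,v:('side0',190+(u+.5)/3.3333-.5,125+(v+.5)/3.3333-.5)
for n,a,b in [('cup top z220',(447,254),(625,72)),('knob top z207',(327,187),(521,143)),('wheel z70',(200,156),(196,398)),('handle end z205',(435,152),(450,96)),
 ('lid f-y 165',(238,230),(510,257)),('lid b-y',(357,407),(742,168)),('lid b+y',(672,325),(585,38)),('prop top',(273,77),(111,305)),('pot top z106',(196,177),(316,350))]:
    print(n,*tri(A(*a),B(*b)))
pts=[((-110,-120,165),A(238,230)),((110,-120,165),A(357,407)),((110,120,165),A(672,325)),((-110,-120,165),B(510,257)),((110,-120,165),B(742,168)),((110,120,165),B(585,38)),((-110,120,165),B(375,92)),((-85,35,205),A(435,152)),((-85,35,205),B(450,96)),((-85,105,205),B(397,47))]
def K(p,X): c,s=np.cos(p[2]),np.sin(p[2]); return np.array([p[0]+c*X[0]-s*X[1],p[1]+s*X[0]+c*X[1],X[2]])
if __name__=='__main__':
    r=least_squares(lambda p:np.concatenate([proj(q[0],K(p,X))-np.array(q[1:]) for X,q in pts]),[450,150,1.57],diff_step=1e-3)
    print(r.x,np.round(r.fun,1)); p=r.x
    for n,X in dict(handle=(-85,70,205),tab25=(-141,0,175),pivot=(-50,-135,175),strike=(-127,28,147)).items(): print(n,K(p,X).round(1))
E
python3 m.py
```

```text
cup top z220 [548.6 209.2 216.8] [0.6 0.6]
knob top z207 [557.   84.1 205.9] [0. 0.]
wheel z70 [ 497.  -188.9   66.6] [0.1 0.1]
handle end z205 [465.8  91.2 204.4] [1.6 1.6]
lid f-y 165 [601.2  30.5 152.3] [3.1 3.1]
lid b-y [649.2 246.6 157.7] [1.1 1.1]
lid b+y [422.5 300.6 161.1] [0.6 0.6]
prop top [ 410.1 -203.   110.4] [0.2 0.2]
pot top z106 [ 547.9 -112.5  104.7] [0.4 0.4]
[512.62277817 164.87735173   1.34523927] [-1.7 -2.2 -2.1 -1.4  0.5 -1.9  0.6 -4.4  1.3 -1.7 -0.8 -1.1 -1.2  0.2
  1.1 -0.5 -2.2 -1.5  1.9  1.8]
handle [425.4  97.7 205. ]
tab25 [481.1  27.4 175. ]
pivot [633.  86. 175.]
strike [456.9  47.4 147. ]
```

Kiln at about (513,165), yaw 1.345; heights check within 2–4 mm. Moving above the cup.

```bash
R='x'
python3 -m crank '[[0.1,0.2,0.25,0,0,0],[0.2,0.4,0.5,0,0,0],[0.25,0.6,0.5,0,0,0],[0.35,0.85,0.5,0,0,0],[0.4,1,0.5,0,0,0],[0.4,1,0.5,0,0,0],[0.4,1,0.5,0,0,0],[0.4,1,0.5,0,0,0]]' 1
python3 -m crank '[[0.1,0.25,0,0,0,0],[0.2,0.5,0,0,0,0],[0.3,0.75,0,0,0,0],[0.4,1,0,0,0,0],[0.4,1,0,0,0,0],[0.4,1,0,0,0,0],[0.4,1,0,0,0,0],[0.4,1,0,0,0,0]]'
python3 -m crank '[[0.1,0.25,0,0,0,0],[0.2,0.5,0,0,0,0],[0.3,0.75,0,0,0,0],[0.4,1,0,0,0,0],[0.4,1,0,0,0,0],[0.4,1,0,0,0,0],[0.4,1,0,0,0,0],[0.4,1,0,0,0,0]]'
python3 -m crank '[[0.1,0.15,0,0,0,0],[0.2,0.35,0,0,0,0],[0.25,0.45,0,0,0,0],[0.3,0.5,0,0,0,0],[0.3,0.5,0,0,0,0],[0.3,0.5,0,0,0,0],[0.3,0.5,0,0,0,0],[0.3,0.5,0,0,0,0]]'
python3 - <<'E'
from h import *
snap('wrist','w1');print(load('w1')[2].round(2),arm.get_state()['position'])
E
```

```text
t: 1.1
position: [326.1, -320.2, 330.9]
tcp_rot: [[0.904, 0.428, -0.001], [0.428, -0.904, 0.001], [-0.0, -0.001, -1.0]]
ft_force: [-0.0, -0.7, -0.1]
opening: 85.5
grip_force: 0.0
t: 2.1
position: [406.1, -120.5, 331.2]
tcp_rot: [[0.904, 0.427, -0.0], [0.427, -0.904, 0.0], [-0.0, -0.0, -1.0]]
ft_force: [-0.7, 0.4, 0.2]
opening: 85.3
grip_force: 0.0
t: 3.1
position: [486.3, 79.6, 331.5]
tcp_rot: [[0.904, 0.427, 0.0], [0.427, -0.904, 0.0], [0.0, 0.0, -1.0]]
ft_force: [-0.0, 0.1, 0.9]
opening: 85.3
grip_force: 0.0
t: 4.1
position: [546.2, 180.1, 331.5]
tcp_rot: [[0.904, 0.428, 0.0], [0.428, -0.904, 0.0], [0.0, 0.0, -1.0]]
ft_force: [0.2, -0.7, -0.1]
opening: 85.7
grip_force: 0.0
[[ 4.3000e-01 -9.0000e-01 -0.0000e+00 -7.1230e+01]
 [ 8.6000e-01  4.1000e-01 -3.1000e-01 -4.7120e+02]
 [ 2.8000e-01  1.3000e-01  9.5000e-01 -6.5437e+02]
 [ 0.0000e+00  0.0000e+00  0.0000e+00  1.0000e+00]] [546.25275388 180.15011533 331.50529937]
```

View pics/w1.png

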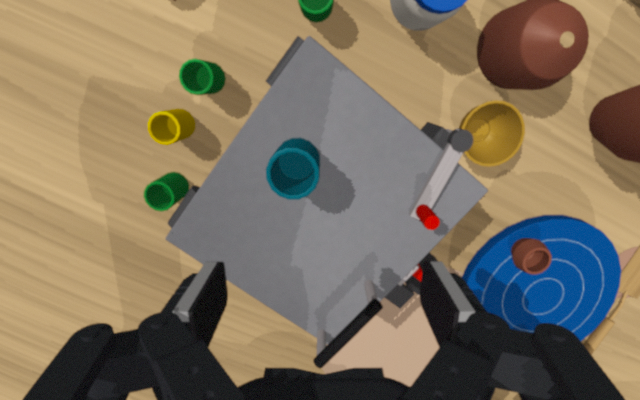

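Wrist view: cup rim centre about (293,169), knob top (431,220), lid corners (310,37), (487,190), (167,238), handle ends (319,360)/(379,304), pivot (460,140), wheel centre (545,297).

```bash
cat > m2.py <<'E'
from m import *
W=lambda u,v:('w1',u,v)
o=ray(*W(0,0))[0]; print('cam',o)
for n,a,b,c in [('cup',(447,254),(625,72),(293,169)),('knob',(327,187),(521,143),(431,220)),('wheel',(200,156),(196,398),(545,297))]:
    z=dict(cup=220,knob=207,wheel=70)[n]
    print(n,*tri(A(*a),B(*b),W(*c)),*[atz(*q,z)[:2].round(1) for q in (A(*a),B(*b),W(*c))])
pts+=[((110,-120,165),W(310,37)),((-110,-120,165),W(487,190)),((110,120,165),W(167,238)),((-50,-135,185),W(461,139)),((-85,35,211),W(379,304)),((-85,105,211),W(319,360))]
r=least_squares(lambda p:np.concatenate([proj(q[0],K(p,X))-np.array(q[1:]) for X,q in pts]),[512,165,1.345],diff_step=1e-2,loss='soft_l1')
p=r.x;print(p,np.round(r.fun,1))
for n,X in dict(handle=(-85,70,205),tab25=(-141,0,175),pivot=(-50,-135,175),strike=(-127,28,147)).items(): print(n,K(p,X).round(1))
E
python3 m2.py | grep -v -e lid -e prop -e pot
```

```text
cup top z220 [548.6 209.2 216.8] [0.6 0.6]
knob top z207 [557.   84.1 205.9] [0. 0.]
wheel z70 [ 497.  -188.9   66.6] [0.1 0.1]
handle end z205 [465.8  91.2 204.4] [1.6 1.6]
cam [619.20767999 214.88411337 475.0885247 ]
cup [550.7 209.5 217.2] [2.1 1.6 3. ] [550.7 212.1] [552.9 204.4] [554.5 210.1]
knob [558.5  84.6 206. ] [1.1 1.4 2.3] [557.9  85.4] [558.2  82.9] [561.  86.]
wheel [ 499.2 -190.2   69.5] [3.5 0.4 3.6] [ 499.6 -184.5] [ 500.2 -190.5] [ 500.1 -194.3]
[511.39917574 164.9383486    1.34350378] [-1.3 -2.4 -1.8 -1.6  0.8 -2.   0.2 -4.7  0.9 -1.8 -1.  -1.2 -1.4 -0.1
  1.5 -0.7 -2.5 -1.7  1.7  1.6 -1.6 -4.1  2.1 -0.7 -3.4 -0.2  4.4  2.3
 -8.3  9.1  4.7 -0.6]
handle [424.   97.9 205. ]
tab25 [479.6  27.6 175. ]
pivot [631.7  85.8 175. ]
strike [455.5  47.5 147. ]
```

```bash
python3 -m crank '[[0.03,0.145,0,0,0,0],[0.03,0.145,-0.15,0,0,0],[0.03,0.145,-0.35,0,0,0],[0.03,0.145,-0.5,0,0,0],[0.03,0.145,-0.6,0,0,0],[0.03,0.145,-0.68,0,0,0],[0.03,0.145,-0.75,0,0,0],[0.03,0.145,-0.75,0,0,0]]' 
python3 -m crank '[[0,0,0,0,0,0],[0,0,0,0,0,0],[0,0,0,0,0,0],[0,0,0,0,0,0],[0,0,0,0,0,0],[0,0,0,0,0,0],[0,0,0,0,0,0],[0,0,0,0,0,0]]' -1
```

```text
t: 5.15
position: [552.1, 209.4, 180.6]
tcp_rot: [[0.904, 0.428, -0.001], [0.428, -0.904, -0.0], [-0.001, -0.0, -1.0]]
ft_force: [-0.7, 0.4, -0.3]
opening: 85.2
grip_force: 0.0
t: 6.15
position: [552.7, 209.6, 182.2]
tcp_rot: [[0.904, 0.428, 0.001], [0.428, -0.904, 0.001], [0.001, 0.0, -1.0]]
ft_force: [-0.9, -0.3, 6.0]
opening: 41.2
grip_force: 60.9
```

```bash
python3 -m crank '[[0,0,0.05,0,0,0],[0,0,0.2,0,0,0],[0,0,0.4,0,0,0],[0,-0.15,0.5,0,0,0],[-0.03,-0.35,0.5,0,0,0],[-0.07,-0.6,0.5,0,0,0],[-0.1,-0.85,0.5,0,0,0],[-0.12,-1,0.5,0,0,0]]'
python3 -m crank '[[-0.03,-0.25,0,0,0,0],[-0.07,-0.5,0,0,0,0],[-0.1,-0.75,0,0,0,0],[-0.14,-0.9,0,0,0,0],[-0.145,-1,0,0,0,0],[-0.145,-1,0,0,0,0],[-0.145,-1,0,0,0,0],[-0.145,-1,0,0,0,0]]'
python3 - <<'E'
from h import *
snap('wrist','w2');snap('side','s2');snap('scene','c2');print(arm.get_state()['position'])
a=cv2.imread('pics/w2.png')[100:400,120:520];b=cv2.imread('pics/side2.png') if 0 else cv2.imread('pics/s2.png')[150:300,180:380]
cv2.imwrite('pics/v2.png',np.vstack([cv2.resize(a,(400,300)),cv2.resize(b,(400,300))]))
E
```

```text
t: 7.15
position: [527.9, 7.5, 282.1]
tcp_rot: [[0.904, 0.427, 0.001], [0.427, -0.904, -0.0], [0.001, 0.001, -1.0]]
ft_force: [0.9, 0.3, -0.7]
opening: 41.4
grip_force: 60.7
t: 8.15
position: [499.6, -189.6, 281.4]
tcp_rot: [[0.903, 0.43, 0.0], [0.43, -0.903, 0.0], [0.0, -0.0, -1.0]]
ft_force: [0.2, 0.1, -0.7]
opening: 41.3
grip_force: 60.8
[ 499.50793746 -189.94939317  281.36108839]
```

View pics/v2.png

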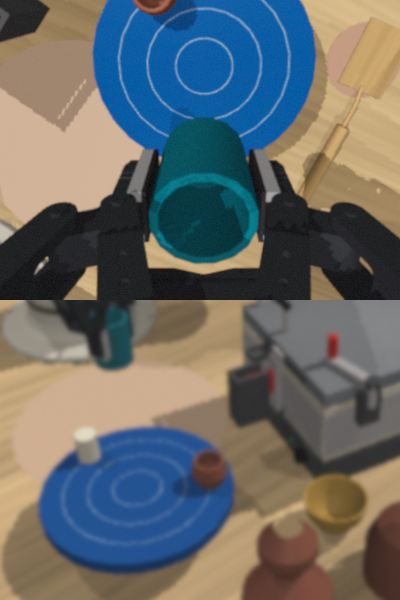

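```bash
python3 - <<'E'
from h import *
print(atz('w2',324,166,70),atz('w2',324,318,319))
from m import A,B
print(tri(('w2',324,166),B(196,398)), tri(A(200,156),B(196,398),('w1',545,297),('w2',324,166)))
E
```

```text
[ 499.63259126 -189.93389003   70.        ] [ 498.63869256 -190.1164245   319.        ]
cup top z220 [548.6 209.2 216.8] [0.6 0.6]
knob top z207 [557.   84.1 205.9] [0. 0.]
wheel z70 [ 497.  -188.9   66.6] [0.1 0.1]
handle end z205 [465.8  91.2 204.4] [1.6 1.6]
lid f-y 165 [601.2  30.5 152.3] [3.1 3.1]
lid b-y [649.2 246.6 157.7] [1.1 1.1]
lid b+y [422.5 300.6 161.1] [0.6 0.6]
prop top [ 410.1 -203.   110.4] [0.2 0.2]
pot top z106 [ 547.9 -112.5  104.7] [0.4 0.4]
(array([ 499.4, -190.1,   69.1]), array([0., 0.])) (array([ 499.3, -190.1,   69.5]), array([3.5, 0.3, 3.6, 0.2]))
```

```bash
python3 -m crank '[[0,0,-0.15,0,0,0],[0,0,-0.4,0,0,0],[0,0,-0.6,0,0,0],[0,0,-0.75,0,0,0],[0,0,-0.85,0,0,0],[0,0,-0.92,0,0,0],[0,0,-0.95,0,0,0],[0,0,-0.95,0,0,0]]'
python3 -m crank '[[0,0,-0.005,0,0,0],[0,0,-0.01,0,0,0],[0,0,-0.01,0,0,0],[0,0,-0.015,0,0,0],[0,0,-0.015,0,0,0],[0,0,-0.015,0,0,0],[0,0,-0.015,0,0,0],[0,0,-0.015,0,0,0]]'
```

```text
t: 9.3
position: [499.5, -190.5, 91.5]
tcp_rot: [[0.904, 0.429, 0.0], [0.429, -0.904, 0.0], [0.0, 0.0, -1.0]]
ft_force: [-0.8, -0.8, -0.9]
opening: 41.3
grip_force: 60.8
t: 10.3
position: [499.4, -190.5, 88.3]
tcp_rot: [[0.904, 0.428, 0.0], [0.428, -0.904, 0.0], [0.0, -0.0, -1.0]]
ft_force: [-0.0, 0.1, 0.7]
opening: 41.3
grip_force: 60.8
```

```bash
python3 -m crank '[[0,0,-0.0025,0,0,0],[0,0,-0.0025,0,0,0],[0,0,-0.005,0,0,0],[0,0,-0.005,0,0,0],[0,0,-0.0075,0,0,0],[0,0,-0.0075,0,0,0],[0,0,-0.0075,0,0,0],[0,0,-0.0075,0,0,0]]'
```

```text
t: 11.3
position: [499.4, -190.6, 87.2]
tcp_rot: [[0.904, 0.429, 0.0], [0.429, -0.904, -0.0], [0.0, 0.0, -1.0]]
ft_force: [-3.5, 1.5, 7.9]
opening: 41.3
grip_force: 61.6
```

```bash
python3 -m crank '[[0,0,0,0,0,0],[0,0,0,0,0,0],[0,0,0,0,0,0],[0,0,0,0,0,0],[0,0,0.05,0,0,0],[0,0,0.25,0,0,0],[0,0,0.5,0,0,0],[0,0,0.75,0,0,0]]' 0.6
python3 -m crank '[[0,0.1,0.2,0,0,0],[0.1,0.35,0.2,0,0,-0.1],[0.2,0.6,0.2,0,0,-0.2],[0.25,0.85,0.2,0,0,-0.28],[0.3,1,0.2,0,0,-0.28],[0.3,1,0.2,0,0,-0.28],[0.3,1,0.2,0,0,-0.28],[0.3,1,0.2,0,0,-0.28]]' -0.2
python3 - <<'E'
from h import *
snap('wrist','w3');s=arm.get_state();print(s['position'],s['joint_pos'])
snap('side','s3')
a=cv2.imread('pics/w3.png')[100:400,100:540];b=cv2.imread('pics/s3.png')[150:300,180:400]
cv2.imwrite('pics/v3.png',np.vstack([a,cv2.resize(b,(440,300))]))
E
```

```text
t: 12.3
position: [499.1, -190.4, 239.1]
tcp_rot: [[0.904, 0.429, 0.0], [0.429, -0.904, -0.0], [0.0, 0.0, -1.0]]
ft_force: [0.3, -0.7, -0.1]
opening: 68.4
grip_force: 0.0
t: 13.3
position: [559.2, 8.6, 277.0]
tcp_rot: [[1.0, 0.002, 0.0], [0.002, -1.0, -0.0], [0.0, 0.0, -1.0]]
ft_force: [0.0, -0.4, -1.0]
opening: 34.1
grip_force: 0.0
[559.21195014   8.62387509 276.98054165] [-1.22334278e-01  1.06348589e-01  1.39569996e+00 -9.11937629e-07
  1.63932017e+00  1.44663574e+00]
```

View pics/v3.png

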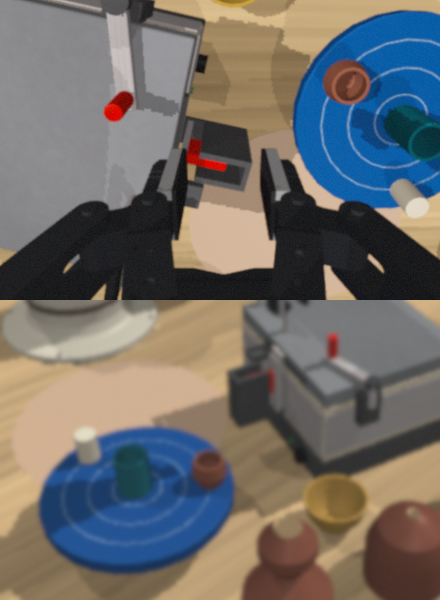

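Cup is standing mid-wheel, upright. Knob top at w3 (214,213).

```bash
python3 - <<'E'
from h import *
from m import A,B
print(atz('w3',214,213,207),tri(A(327,187),B(521,143),('w1',431,220),('w3',214,213)))
E
```

```text
cup top z220 [548.6 209.2 216.8] [0.6 0.6]
knob top z207 [557.   84.1 205.9] [0. 0.]
wheel z70 [ 497.  -188.9   66.6] [0.1 0.1]
handle end z205 [465.8  91.2 204.4] [1.6 1.6]
lid f-y 165 [601.2  30.5 152.3] [3.1 3.1]
lid b-y [649.2 246.6 157.7] [1.1 1.1]
lid b+y [422.5 300.6 161.1] [0.6 0.6]
prop top [ 410.1 -203.   110.4] [0.2 0.2]
pot top z106 [ 547.9 -112.5  104.7] [0.4 0.4]
[558.64086529  82.8965003  207.        ] (array([558.3,  84.1, 205.7]), array([1.2, 1.2, 2.5, 0.8]))
```

```bash
python3 -m crank '[[0,0.2,0,0,0,0],[0,0.375,0,0,0,0],[0,0.375,-0.1,0,0,0],[0,0.375,-0.25,0,0,0],[0,0.375,-0.38,0,0,0],[0,0.375,-0.46,0,0,0],[0,0.375,-0.47,0,0,0],[0,0.375,-0.47,0,0,0]]'
python3 -c "
import numpy as np
for a in np.linspace(0.23,1.85,9):
  f=2.915+a;P=np.array([632,86])+73*np.array([np.cos(f),np.sin(f)]);print(a.round(2),((P-[558.5,83.5])/200).round(3),((a-.23)/1.5708).round(3))"
```

```text
t: 14.4
position: [559.7, 84.3, 183.6]
tcp_rot: [[1.0, 0.003, 0.001], [0.003, -1.0, 0.0], [0.001, -0.0, -1.0]]
ft_force: [0.2, -0.0, 0.1]
opening: 34.2
grip_force: 0.0
0.23 [0.003 0.011] 0.0
0.43 [ 0.01  -0.062] 0.129
0.64 [ 0.033 -0.132] 0.258
0.84 [ 0.069 -0.197] 0.387
1.04 [ 0.117 -0.253] 0.516
1.24 [ 0.175 -0.298] 0.645
1.44 [ 0.242 -0.33 ] 0.773
1.65 [ 0.313 -0.348] 0.902
1.85 [ 0.387 -0.352] 1.031
```

```bash
python3 -m crank '[[0,0,0,0,0,0],[0,0,0,0,0,0],[0.005,-0.03,0,0,0,0.08],[0.015,-0.075,0,0,0,0.16],[0.033,-0.132,0,0,0,0.26],[0.065,-0.19,0,0,0,0.36],[0.09,-0.225,0,0,0,0.44],[0.117,-0.253,0,0,0,0.52]]' -0.45
python3 -m crank '[[0.03,-0.025,0,0,0,0.07],[0.06,-0.045,0,0,0,0.13],[0.09,-0.061,0,0,0,0.19],[0.125,-0.077,0,0,0,0.26],[0.16,-0.087,0,0,0,0.32],[0.196,-0.095,0,0,0,0.38],[0.235,-0.099,0,0,0,0.45],[0.27,-0.1,0,0,0,0.48]]'
```

```text
t: 15.4
position: [582.9, 33.7, 183.0]
tcp_rot: [[0.679, 0.734, 0.0], [0.734, -0.679, 0.0], [0.0, -0.0, -1.0]]
ft_force: [-1.1, 1.2, -0.5]
opening: 23.7
grip_force: 0.7
t: 16.4
position: [636.9, 13.9, 183.0]
tcp_rot: [[-0.006, 1.0, -0.0], [1.0, 0.006, -0.0], [-0.0, -0.0, -1.0]]
ft_force: [-1.2, 0.9, -0.6]
opening: 23.6
grip_force: 0.8
```

```bash
python3 -m crank '[[0,0,0.05,0,0,0],[0,0,0.25,0,0,0],[0,0,0.5,0,0,0],[-0.15,0.05,0.55,0,0,0.1],[-0.4,0.15,0.55,0,0,0.2],[-0.65,0.25,0.55,0,0,0.3],[-0.9,0.35,0.55,0,0,0.4],[-1,0.4,0.55,0,0,0.5]]'
python3 -m crank '[[0,0,0,0,0,0.1],[-0.03,0,0,0,0,0.2],[-0.06,0,0,0,0,0.3],[-0.06,0,0,0,0,0.355],[-0.06,0,0,0,0,0.355],[-0.06,0,0,0,0,0.355],[-0.06,0,0,0,0,0.355],[-0.06,0,0,0,0,0.355]]' 0.3
python3 - <<'E'
from h import *
snap('wrist','w4');snap('side','s4');s=arm.get_state();print(s['position'],s['tcp_rot'].round(3) if hasattr(s['tcp_rot'],'round') else s['tcp_rot'])
a=cv2.imread('pics/w4.png')[:,:,:];b=cv2.imread('pics/s4.png')[120:240,270:460]
cv2.imwrite('pics/v4.png',np.hstack([a[100:400,100:500],cv2.resize(b,(400,300))]))
E
```

```text
t: 17.4
position: [434.4, 94.6, 294.2]
tcp_rot: [[-0.712, 0.702, 0.002], [0.702, 0.712, 0.0], [-0.002, 0.002, -1.0]]
ft_force: [0.3, -0.4, 0.5]
opening: 23.6
grip_force: 0.0
t: 18.4
position: [424.7, 93.9, 292.8]
tcp_rot: [[-0.975, 0.224, -0.0], [0.224, 0.975, -0.0], [0.0, -0.0, -1.0]]
ft_force: [0.2, 0.1, -0.1]
opening: 55.0
grip_force: 0.0
[424.75780854  93.87493879 292.75696719] [[-0.975  0.223 -0.   ]
 [ 0.223  0.975 -0.   ]
 [ 0.    -0.    -1.   ]]
```

View pics/v4.png

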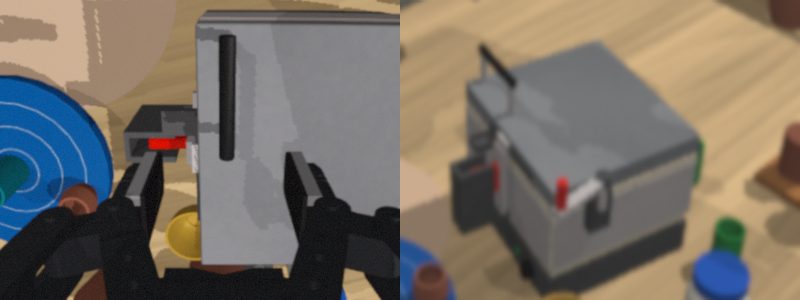

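```bash
python3 - <<'E'
from h import *
from m import A,B
print(atz('w4',328,136,205),atz('w4',327,258,205),atz('w4',327.5,197,205))
B4=lambda u,v:('s4',270+u/400*190,120+v/300*120)
print(tri(('w4',328,136),B4(82,47)),tri(('w4',327,258),B4(114,84)))
print('tab shut',atz('w4',268,243,130))
E
```

```text
cup top z220 [548.6 209.2 216.8] [0.6 0.6]
knob top z207 [557.   84.1 205.9] [0. 0.]
wheel z70 [ 497.  -188.9   66.6] [0.1 0.1]
handle end z205 [465.8  91.2 204.4] [1.6 1.6]
lid f-y 165 [601.2  30.5 152.3] [3.1 3.1]
lid b-y [649.2 246.6 157.7] [1.1 1.1]
lid b+y [422.5 300.6 161.1] [0.6 0.6]
prop top [ 410.1 -203.   110.4] [0.2 0.2]
pot top z106 [ 547.9 -112.5  104.7] [0.4 0.4]
[379.44537726 108.42298533 205.        ] [469.09392259  87.58021303 205.        ] [421.63770551  98.60701122 205.        ]
(array([379.6, 108.5, 204.7]), array([0.1, 0.1])) (array([469. ,  87.6, 205.2]), array([0., 0.]))
tab shut [479.36868233  26.1740439  130.        ]
```

```bash
python3 -m crank '[[0,0.02,-0.1,0,0,0],[0,0.02,-0.25,0,0,0],[0,0.02,-0.4,0,0,0],[0,0.02,-0.48,0,0,0],[0,0.02,-0.53,0,0,0],[0,0.02,-0.53,0,0,0],[0,0.02,-0.53,0,0,0],[0,0.02,-0.53,0,0,0]]'
python3 -m crank '[[0,0,0,0,0,0],[0,0,0,0,0,0],[0,0,0,0,0,0],[0,0,0,0,0,0],[0,0,0,0,0,0],[0,0,0,0,0,0],[0,0,0,0,0,0],[0,0,0,0,0,0]]' -1
```

```text
t: 19.5
position: [425.0, 97.9, 187.4]
tcp_rot: [[-0.975, 0.223, 0.001], [0.223, 0.975, -0.0], [-0.001, 0.0, -1.0]]
ft_force: [-0.4, 0.8, 0.2]
opening: 55.2
grip_force: 0.0
t: 20.5
position: [424.5, 96.5, 187.0]
tcp_rot: [[-0.975, 0.224, -0.001], [0.224, 0.975, -0.003], [-0.0, -0.003, -1.0]]
ft_force: [-5.3, -15.1, 6.9]
opening: 10.0
grip_force: 58.6
```

```bash
python3 -m crank '[[0,-0.008,0,0,0,0],[0.002,0.002,0.028,0,0,0],[0.005,0.013,0.057,0,0,0],[0.01,0.037,0.114,0,0,0],[0.016,0.062,0.165,0,0,0],[0.02,0.08,0.19,0,0,0],[0.022,0.089,0.213,0,0,0],[0.022,0.089,0.213,0,0,0]]'
```

```text
t: 21.5
position: [428.8, 115.3, 229.9]
tcp_rot: [[-0.975, 0.223, -0.001], [0.223, 0.975, -0.002], [0.0, -0.002, -1.0]]
ft_force: [-5.8, -6.7, 1.5]
opening: 9.7
grip_force: 59.6
```

```bash
python3 -m crank '[[0.001,0.004,0.006,0,0,0],[0.002,0.008,0.012,0,0,0],[0.002,0.01,0.016,0,0,0],[0.003,0.012,0.02,0,0,0],[0.003,0.014,0.024,0,0,0],[0.004,0.016,0.027,0,0,0],[0.004,0.016,0.027,0,0,0],[0.004,0.016,0.027,0,0,0]]'
```

```text
t: 22.5
position: [429.5, 118.2, 234.9]
tcp_rot: [[-0.975, 0.223, -0.001], [0.223, 0.975, -0.002], [0.001, -0.002, -1.0]]
ft_force: [-6.4, -11.1, -2.6]
opening: 9.8
grip_force: 58.6
```

```bash
python3 -m crank '[[0,0.003,0.004,0,0,0],[0.001,0.005,0.008,0,0,0],[0.001,0.007,0.012,0,0,0],[0.001,0.009,0.016,0,0,0],[0.002,0.011,0.02,0,0,0],[0.002,0.011,0.02,0,0,0],[0.002,0.011,0.02,0,0,0],[0.002,0.011,0.02,0,0,0]]'
```

```text
t: 23.5
position: [429.7, 119.7, 237.4]
tcp_rot: [[-0.975, 0.224, -0.003], [0.224, 0.975, -0.004], [0.002, -0.004, -1.0]]
ft_force: [-0.2, -16.6, -19.9]
opening: 9.5
grip_force: 58.4
```

```bash
python3 -m crank '[[0,0,-0.015,0,0,0],[0,0,-0.015,0,0,0],[0,0,-0.015,0,0,0],[0,0,-0.015,0,0,0],[0,0,0.05,0,0,0],[0,0,0.2,0,0,0],[0,0,0.35,0,0,0],[0,0,0.45,0,0,0]]' 0.3
python3 -m crank '[[0,-0.1,0,0,0,-0.11],[0,-0.2,0,0,0,-0.22],[0,-0.3,0,0,0,-0.34],[0.01,-0.37,0,0,0,-0.45],[0.02,-0.43,0,0,0,-0.57],[0.02,-0.43,0,0,0,-0.68],[0.02,-0.43,0,0,0,-0.8],[0.02,-0.43,0,0,0,-0.92]]' -1
python3 - <<'E'
from h import *
snap('wrist','w5');snap('side','s5');s=arm.get_state();print(s['position'])
a=cv2.imread('pics/w5.png');b=cv2.imread('pics/s5.png')[130:250,270:430]
cv2.imwrite('pics/v5.png',np.hstack([a[100:400,120:520],cv2.resize(b,(400,300))]))
E
```

```text
t: 24.5
position: [430.5, 121.1, 331.2]
tcp_rot: [[-0.975, 0.223, 0.002], [0.223, 0.975, 0.0], [-0.002, 0.001, -1.0]]
ft_force: [-0.2, 0.8, -0.8]
opening: 55.4
grip_force: 0.0
t: 25.5
position: [434.3, 35.0, 329.8]
tcp_rot: [[0.103, 0.995, 0.001], [0.995, -0.103, 0.0], [0.0, 0.001, -1.0]]
ft_force: [-0.8, 0.4, 0.1]
opening: 0.3
grip_force: 0.0
[434.35574739  35.07943791 329.66083986]
```

View pics/v5.png

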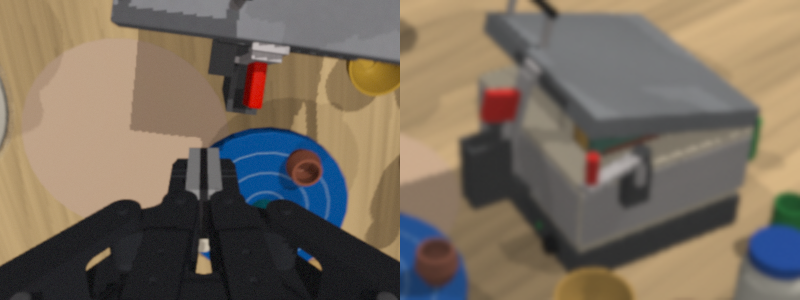

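```bash
python3 - <<'E' | tail -4
from h import *
for p in [(377,165),(377,185),(376,207),(368,185)]: print(atz('w5',*p,192).round(1))
E
```

```text
[482.   47.7 192. ]
[481.   30.2 192. ]
[479.   10.2 192. ]
[473.3  31.  192. ]
```

```bash
python3 -m crank '[[0,-0.01,-0.1,0,0,-0.05],[0.005,-0.01,-0.3,0,0,-0.08],[0.005,-0.01,-0.5,0,0,-0.08],[0.005,-0.01,-0.65,0,0,-0.08],[0.005,-0.01,-0.75,0,0,-0.08],[0.005,-0.01,-0.82,0,0,-0.08],[0.005,-0.01,-0.83,0,0,-0.08],[0.005,-0.01,-0.83,0,0,-0.08]]'
python3 -m crank '[[0.03,-0.007,0,0,0,0],[0.06,-0.014,0,0,0,0],[0.09,-0.02,0,0,0,0],[0.12,-0.028,0,0,0,0],[0.15,-0.035,0,0,0,0],[0.18,-0.041,0,0,0,0],[0.2,-0.046,0,0,0,0],[0.2,-0.046,0,0,0,0]]'
python3 -m crank '[[0.01,-0.002,0,0,0,0],[0.015,-0.003,0,0,0,0],[0.02,-0.005,0,0,0,0],[0.025,-0.006,0,0,0,0],[0.03,-0.007,0,0,0,0],[0.03,-0.007,0,0,0,0],[0.03,-0.007,0,0,0,0],[0.03,-0.007,0,0,0,0]]'
```

```text
t: 26.6
position: [435.7, 33.0, 163.5]
tcp_rot: [[0.22, 0.976, 0.001], [0.976, -0.22, -0.0], [0.0, 0.001, -1.0]]
ft_force: [0.4, 0.4, -0.1]
opening: -0.5
grip_force: 0.0
t: 27.6
position: [475.6, 23.8, 162.7]
tcp_rot: [[0.221, 0.975, 0.0], [0.975, -0.221, 0.0], [0.0, 0.0, -1.0]]
ft_force: [-0.1, -0.2, 0.1]
opening: -0.1
grip_force: 0.0
t: 28.6
position: [481.4, 22.5, 162.8]
tcp_rot: [[0.221, 0.975, 0.0], [0.975, -0.221, 0.0], [0.0, 0.0, -1.0]]
ft_force: [-0.8, 1.0, -0.1]
opening: 0.2
grip_force: 0.5
```

```bash
python3 -m crank '[[0.01,-0.002,0,0,0,0],[0.02,-0.004,0,0,0,0],[0.025,-0.006,0,0,0,0],[0.03,-0.007,0,0,0,0],[0.035,-0.008,0,0,0,0],[0.04,-0.009,0,0,0,0],[0.045,-0.01,0,0,0,0],[0.05,-0.011,0,0,0,0]]'
python3 -c "
from h import *
snap('side','s6')"
```

```text
t: 29.6
position: [488.5, 20.7, 161.7]
tcp_rot: [[0.221, 0.975, -0.007], [0.975, -0.221, 0.001], [-0.001, -0.007, -1.0]]
ft_force: [-31.7, 1.6, 3.0]
opening: -0.1
grip_force: 16.0
```

```bash
python3 -m crank '[[-0.05,0.012,0,0,0,0],[-0.1,0.023,0,0,0,0],[-0.15,0.035,0.05,0,0,0],[-0.15,0.035,0.25,0,0,0],[-0.15,0.035,0.5,0,0,0],[-0.15,0.035,0.75,0,0,0],[-0.15,0.035,0.9,0,0,0.1],[-0.15,0.035,0.9,0,0,0.2]]'
python3 -m crank '[[0,0.1,0,0,0,0.11],[-0.05,0.2,0,0,0,0.22],[-0.1,0.3,0,0,0,0.34],[-0.14,0.4,0,0,0,0.45],[-0.14,0.46,0,0,0,0.57],[-0.14,0.46,0,0,0,0.68],[-0.14,0.46,0,0,0,0.8],[-0.14,0.46,0,0,0,0.8]]' 0.3
python3 - <<'E'
from h import *
snap('wrist','w7');snap('scene','c7');s=arm.get_state();print(s['position'])
a=cv2.imread('pics/w7.png');b=cv2.imread('pics/s6.png')[130:250,270:430]
cv2.imwrite('pics/v7.png',np.hstack([a[100:400,120:520],cv2.resize(b,(400,300))]))
E
```

```text
t: 30.65
position: [461.5, 27.3, 346.1]
tcp_rot: [[-0.096, 0.995, 0.005], [0.995, 0.096, -0.001], [-0.001, 0.005, -1.0]]
ft_force: [-0.3, 0.1, -0.4]
opening: -0.2
grip_force: 0.0
t: 31.65
position: [433.0, 119.3, 343.5]
tcp_rot: [[-0.975, 0.222, 0.001], [0.222, 0.975, 0.0], [-0.001, 0.0, -1.0]]
ft_force: [1.0, 0.2, 0.3]
opening: 55.5
grip_force: 0.0
[433.15486897 119.25184435 343.27288378]
```

View pics/v7.png

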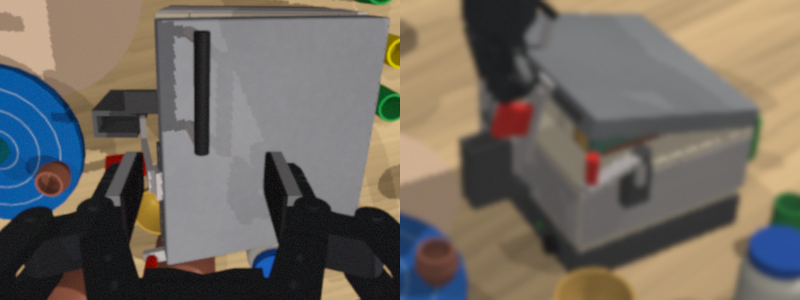

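```bash
python3 -m crank '[[-0.01,0,-0.1,0,0,0],[-0.02,0,-0.25,0,0,0],[-0.02,0,-0.4,0,0,0],[-0.02,0,-0.48,0,0,0],[-0.02,0,-0.53,0,0,0],[-0.02,0,-0.535,0,0,0],[-0.02,0,-0.535,0,0,0],[-0.02,0,-0.535,0,0,0]]'
python3 -m crank '[[0,0,0,0,0,0],[0,0,0,0,0,0],[0,0,0,0,0,0],[0,0,0,0,0,0],[0,0,0,0,0,0],[0,0,0,0,0,0],[0,0,0,0,0,0],[0,0,0,0,0,0]]' -1
python3 - <<'E'
import numpy as np
kx=np.array([.226,.974,0]);ky=np.array([-.974,.226,0]);z=np.array([0,0,1.])
def tcp(th,ti):
    h=kx*(-195*np.cos(th)+65*np.sin(th))+z*(195*np.sin(th)+65*np.cos(th))
    return h+19*(-np.cos(ti)*z-np.sin(ti)*kx)
ths=np.linspace(.265,1.62,25); tis=np.linspace(0,.35,25)
for c in range(3):
    b=c*8
    print([ [*((tcp(ths[i],tis[i])-tcp(ths[b],tis[b]))/200).round(3),*(ky*(tis[i]-tis[b])/1.5708).round(3)[:2],0] for i in range(b+1,b+9)])
E
```

```text
t: 32.75
position: [429.6, 119.3, 236.4]
tcp_rot: [[-0.975, 0.221, 0.001], [0.221, 0.975, -0.0], [-0.001, 0.0, -1.0]]
ft_force: [0.1, 0.2, 0.7]
opening: 55.5
grip_force: 0.0
t: 33.75
position: [429.3, 118.8, 236.0]
tcp_rot: [[-0.975, 0.221, -0.0], [0.221, 0.975, -0.001], [-0.0, -0.001, -1.0]]
ft_force: [-2.9, -6.8, 3.4]
opening: 10.1
grip_force: 58.5
[[np.float64(0.007), np.float64(0.031), np.float64(0.047), np.float64(-0.009), np.float64(0.002), 0], [np.float64(0.015), np.float64(0.065), np.float64(0.093), np.float64(-0.018), np.float64(0.004), 0], [np.float64(0.024), np.float64(0.101), np.float64(0.136), np.float64(-0.027), np.float64(0.006), 0], [np.float64(0.032), np.float64(0.14), np.float64(0.177), np.float64(-0.036), np.float64(0.008), 0], [np.float64(0.042), np.float64(0.181), np.float64(0.216), np.float64(-0.045), np.float64(0.01), 0], [np.float64(0.052), np.float64(0.223), np.float64(0.252), np.float64(-0.054), np.float64(0.013), 0], [np.float64(0.062), np.float64(0.268), np.float64(0.286), np.float64(-0.063), np.float64(0.015), 0], [np.float64(0.073), np.float64(0.315), np
[... 976 characters left out ...]
oat64(0.026), np.float64(0.11), np.float64(0.003), np.float64(-0.018), np.float64(0.004), 0], [np.float64(0.038), np.float64(0.165), np.float64(0.0), np.float64(-0.027), np.float64(0.006), 0], [np.float64(0.051), np.float64(0.22), np.float64(-0.006), np.float64(-0.036), np.float64(0.008), 0], [np.float64(0.064), np.float64(0.275), np.float64(-0.016), np.float64(-0.045), np.float64(0.01), 0], [np.float64(0.076), np.float64(0.328), np.float64(-0.028), np.float64(-0.054), np.float64(0.013), 0], [np.float64(0.088), np.float64(0.381), np.float64(-0.044), np.float64(-0.063), np.float64(0.015), 0], [np.float64(0.101), np.float64(0.433), np.float64(-0.063), np.float64(-0.072), np.float64(0.017), 0]]
```

```bash
python3 -m crank '[[0.007,0.03,0.047,-0.009,0.002,0],[0.015,0.065,0.093,-0.018,0.004,0],[0.024,0.101,0.136,-0.027,0.006,0],[0.032,0.14,0.177,-0.036,0.008,0],[0.042,0.18,0.216,-0.045,0.01,0],[0.052,0.223,0.252,-0.054,0.013,0],[0.062,0.268,0.286,-0.063,0.015,0],[0.073,0.315,0.317,-0.072,0.017,0]]'
```

```text
t: 34.75
position: [443.6, 180.5, 300.6]
tcp_rot: [[-0.975, 0.221, -0.027], [0.223, 0.968, -0.117], [0.0, -0.121, -0.993]]
ft_force: [-8.7, -20.9, 15.7]
opening: 9.8
grip_force: 59.1
```

```bash
python3 -m crank '[[0.011,0.048,0.028,-0.009,0.002,0],[0.023,0.098,0.054,-0.018,0.004,0],[0.034,0.149,0.076,-0.027,0.006,0],[0.047,0.201,0.095,-0.036,0.008,0],[0.059,0.254,0.111,-0.045,0.01,0],[0.071,0.307,0.124,-0.054,0.013,0],[0.084,0.362,0.134,-0.063,0.015,0],[0.097,0.417,0.141,-0.072,0.017,0]]'
```

```text
t: 35.75
position: [463.1, 265.1, 329.5]
tcp_rot: [[-0.975, 0.216, -0.052], [0.222, 0.948, -0.226], [0.0, -0.231, -0.973]]
ft_force: [-5.8, -8.3, 19.6]
opening: 9.8
grip_force: 63.1
```

```bash
python3 -m crank '[[0.013,0.055,0.003,-0.009,0.002,0],[0.026,0.11,0.003,-0.018,0.004,0],[0.038,0.165,0,-0.027,0.006,0],[0.051,0.22,-0.006,-0.036,0.008,0],[0.064,0.275,-0.016,-0.045,0.01,0],[0.076,0.328,-0.028,-0.054,0.013,0],[0.088,0.381,-0.044,-0.063,0.015,0],[0.1,0.433,-0.063,-0.072,0.017,0]]'
python3 -c "
from h import *
snap('scene','c8');snap('side','s8')"
```

```text
t: 36.75
position: [483.4, 352.2, 315.4]
tcp_rot: [[-0.975, 0.208, -0.078], [0.222, 0.916, -0.333], [0.002, -0.343, -0.94]]
ft_force: [0.1, -2.7, 8.7]
opening: 9.3
grip_force: 65.0
```

```bash
python3 -m crank '[[0,0,0,0,0,0],[0,0,0,0,0,0],[0,0,0,0,0,0],[0.004,0.017,0.05,0,0,0],[0.012,0.05,0.15,0,0,0],[0.024,0.1,0.29,0,0,0],[0.04,0.17,0.48,0,0,0],[0.052,0.21,0.6,0,0,0]]' -0.25
python3 -m crank '[[0,0,0.05,0,0,0],[0,0,0.1,0,0,0],[0,0,0.2,0,0,0],[0,0,0.2,0,0,0],[0,0,0.2,0,0,0],[0,0,0.2,0,0,0],[0,0,0.2,0,0,0],[0,0,0.2,0,0,0]]'
python3 - <<'E'
from h import *
snap('scene','c9');snap('side','s9')
a=cv2.imread('pics/c9.png')[80:300,190:480];b=cv2.imread('pics/s9.png')[80:300,190:480]
cv2.imwrite('pics/v9.png',np.hstack([cv2.resize(q,(400,303)) for q in (a,b)]))
E
```

```text
t: 37.85
position: [493.5, 394.7, 437.1]
tcp_rot: [[-0.975, 0.208, -0.077], [0.221, 0.917, -0.331], [0.002, -0.34, -0.94]]
ft_force: [0.9, -0.8, -0.5]
opening: 31.8
grip_force: 0.0
t: 38.85
position: [493.7, 394.3, 474.7]
tcp_rot: [[-0.975, 0.207, -0.079], [0.221, 0.917, -0.333], [0.003, -0.342, -0.94]]
ft_force: [0.7, 1.4, 0.4]
opening: 31.8
grip_force: 0.0
```

View pics/v9.png

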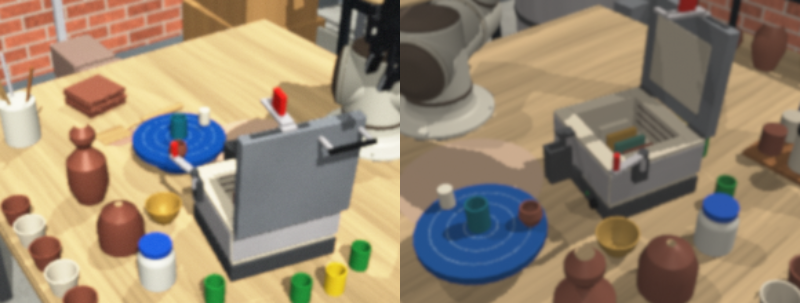

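The lid stands upright, the clamp is swung clear, the cup is upright mid-wheel (scene ~(178,127), side ~(477,215)), the other pots are in place, and the arm touches nothing.

```bash
python3 -c "
from rig import order
print(order.sign_off())"
```

```text
the job is handed in; nothing more can be done
None
```

The kiln is open and the job is handed in at about 39 s of the 72 s: cup upright in the middle of the wheel, clamp swung off, catch pushed fully aside, lid upright at about 1.6 rad, other pots apparently undisturbed in the last pictures, and the arm clear of everything.

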